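Show where the stray carabiner belongs

ROBOT

A 6-joint arm with a two-finger parallel gripper is mounted at the origin on the work surface. World frame = base frame: x ahead of the robot, y to its left, z up, the work surface at z = 0. Lengths are in mm, angles in rad, forces in N, time in s.
With the tool pointing down it reaches from about 350 to 1000 mm from the base axis. Payload 7.1 kg.
Tool frame: the origin (TCP) lies at the very end of the fingers, on their centre line; the grasp point (between the pads) lies manip.grip_point_offset behind it (manip.grip_point_offset is the distance from the TCP to the grasp point, in mm); x points along the fingers, z is the direction in which the jaws open and shut, and the axes are right-handed (so a half turn about x gives the same grasp; the last joint's range is limited). The gripper opens to 85 mm and grips with 20 to 120 N. Pads are 22 mm wide; open, the fingers measure 114 mm over their backs; the gripper's body (76 mm by 85 mm) begins 54 mm behind the grasp point. The pads swing forward as they close: fully open they stand 13 mm farther back than shut.
Start: joints at [-1.163, 0.423, 1.63, -0, 1.089, -0.019], TCP at [258.74, -568.91, 208.619] pointing down, gripper open.
Joint ranges: [-3, 3], [-0.9, 2.11], [0.09, 2.58], [-1.31, 4.45], [0.11, 2.69], [-2.54, 2.54]. Speed limits (rad/s): [2.39, 2.39, 3.01, 3.14, 3.14, 3.14].

INTERFACE

Orientations are given as a rotation vector (axis times angle).
In Python, from workcell import manip gives the robot as it stands. The module is installed in compiled form; this text tells all that it offers.
- The arm moves only by the tool step_arm, never from a script. Its argument "moves" is one flat list of numbers, 7 for each row, row after row: the shift along the tool's x, y, z in m, then the turn, a rotation vector about the tool's x, y, z in degrees, then the opening, from 0 (shut) to 1 (fully open). In form: [dx, dy, dz, wx, wy, wz, gripper, dx, dy, dz, wx, wy, wz, gripper, ...]. A call has 1 to 5 rows; each row is the pose to reach, as a shift and turn from the pose commanded when the call began, along the tool's axes at that moment; what a row does not reach only later rows make up. A row lasts 1/10 s, in which the tool goes at most 50 mm and 8.59 degrees, less where a joint would pass 70% of its speed; a pose out of reach is approached as far as the arm can. A call with a gripper value outside its range is refused whole. The fingers move at their own pace and stop on an object; the grip force is fixed at half the most. Time passes only in rows, so rows that repeat a pose let the fingers close. It gives the time, the measured TCP pose, the force and the opening at its end, in the units of the state.
- manip.read_state(): the state, without advancing time (a new reading comes with each control period).
- manip.get_image(name): name is "side" or "top"; returns the picture (420x560x3 uint8, red, green, blue); there is no depth.
- manip.calibration(name): a dict with "vertical_fov" (degrees; the focal length in pixels is half the picture's height over the tangent of half this angle, whatever the lens; pixels are square), "cx", "cy" (the principal point, pixels), "view" (4x4, takes a point from world to camera coordinates). Camera axes: x right, y down, z forward; pixel columns grow to the right and rows downward; lengths in mm; the calibration is good to about 2 mm. A picture is of the moment at which its call begins. calibration takes no time and is no camera call.
- manip.close_job(): hands the job in, once; it reports no verdict.
Trained networks look in the newest picture that a camera, given by its name, has taken for a name from the list of things; names that differ only in an ending like _2 or _b are one class to them, and where a whole thing is asked for, a point or a joint stands for the part that bears it (a point fixed in the world has none). Each returns a list of dicts, best first, with "confidence" (0 to 1); they miss things now and then, are a little off and sometimes report something else, mostly with a low value. They report only what shows in the picture. A call takes as long as a camera call.
- manip.search_frame(camera, query): "point" ([column, row] in pixels, amid what is visible of it).
- manip.silhouettes(camera, query): "mask" (420x560 bool, what is visible of it) and "point" ([column, row] in pixels, amid what is visible of it).
- manip.place_of(camera, query): "point" ([column, row] in pixels: a listed point, or the origin of a listed thing).
The state is a dict: "time_s": time; "qpos": joint angles; "joint_velocities": joint speeds; "tau": joint torques, N m; "ee_pos": TCP position; "tool_rot": TCP orientation; "ft_force": force on the tool from outside, world axes, zero at the start; "wrist_torque": the same for the moment, N m; "width": finger opening in mm.
Only numpy, scipy, OpenCV 4.12 (cv2) and the standard library are available. Lean on these libraries where they do the work, as an engineer would, in place of code of your own. Each camera call takes 0.05 s, during which the arm holds its last target.

TASK

Show a newcomer how to tidy up, by pointing only: bring the fingertips to just above the middle of the larger of the two carabiners lying on the sill, a few centimetres over it, and stay there for about two seconds, then point in the same way just above the tip of the empty hook on the pegboard, where it belongs, and stay there for about two seconds. Point closely at neither the smaller carabiner nor the hook that carries the grip trainer, and touch, push or lift nothing at all. Finish with the hand drawn well back from the hook.

Things in the scene. Friction and masses are not known exactly. Their poses are not given: they have to be found in the camera images.
- big_carabiner_mid (a point): middle of the larger carabiner: red rounded-D frame of 11 mm round bar with a steel gate on one long side, 110 x 62 mm, lying flat on the sill (z = 0). The point is the centre of its outline (empty space inside the frame), 5.5 mm above the sill; the frame's top is 11 mm above the sill. x along its length, z up
- small_carabiner_mid (a point): middle of the smaller carabiner: same shape and materials, 60 x 34 mm, bar 7 mm thick, lying flat on the sill; point 3.5 mm above the sill. Not to be pointed at
- empty_hook_top (a point): top of the upturned tip of the empty hook: steel bar 8 mm thick that stands 62 mm straight out of the pegboard's white face at height 185 mm and turns up at its end; this point is its topmost point, 210 mm above the sill. x points from the hook into the board, z up
- used_hook_top (a point): the same point of the other, equal hook, which carries the grip trainer; 130 mm from the empty one along the board. Not to be pointed at
- big_carabiner: the larger carabiner; origin on the sill under its centre, mass about 75 g
- small_carabiner: the smaller carabiner; origin on the sill under its centre
- empty_hook: the empty hook; origin on the board's face at the bar's axis, 185 mm up; x into the board
- used_hook: the hook with the grip trainer; same frame
- pegboard: fixed upright white perforated panel 360 mm wide, 12 mm thick, from 30 to 226 mm above the sill, on two steel brackets that reach 90 mm behind its face; origin on the sill below the middle of its face, x into the board (away from the hooks), y along it, z up
- grip_trainer: loose hand-grip trainer, two black handles in an inverted V below a steel coil, hanging by the coil on its hook, 34 mm out from the board's face; origin at the coil's centre; it reaches 129 mm below and 17 mm above the origin and 55 mm to each side along the board
- hex_key: L-shaped chrome hex key, 112 x 36 mm, 8 mm thick, lying flat; origin on the sill under its middle
- massage_ball: nubby dark silicone massage ball, 65 mm across, with a small flat foot; origin on the sill under its centre
- tumbler: clear glass tumbler, 74 mm across, 95 mm tall, standing; origin on the sill under its centre
- dumbbell: grey plastic dumbbell lying on the sill, 180 mm long along its x, heads 76 mm across; origin on the sill under its centre

How it is judged (in metres and radians):
On the way, in this order (a step that is already met when the one before it is completed fails the run):
1. point just above the middle of the larger carabiner and stay there 1.5 s (horizontal distance between the grasp point and big_carabiner_mid below 0.03 m and z of the grasp point in the frame of big_carabiner_mid between 0.02 and 0.095 m), for 1.5 s.
2. point just above the tip of the empty hook and stay there 1.5 s (horizontal distance between the grasp point and empty_hook_top below 0.03 m and z of the grasp point in the frame of empty_hook_top between 0.015 and 0.085 m), for 1.5 s.
At the end, for the whole second after the job is handed in: the hand's grasp point is over 120 mm from the empty hook's tip; every loose thing rests within 8 mm (the hanging grip trainer 20 mm) of where it was at the start (distance between the grasp point and empty_hook_top above 0.12 m and distance of each of big_carabiner, small_carabiner, hex_key, massage_ball, tumbler, dumbbell from where it was at the start of the episode below 0.008 m and distance of grip_trainer from where it was at the start of the episode below 0.02 m and linear speed of each of big_carabiner, small_carabiner, hex_key, massage_ball, tumbler, dumbbell, grip_trainer below 0.02 m/s); the robot touches nothing.
It fails at once if the robot touches anything (over 0.5 N) (contact force between any of the fingers, the arm and anything else above 0.5 N).
It fails at once if a loose thing is pushed, lifted or carried (moved over 8 mm; grip trainer 20 mm) (distance of any of big_carabiner, small_carabiner, hex_key, massage_ball, tumbler, dumbbell from where it was at the start of the episode above 0.008 m or distance of grip_trainer from where it was at the start of the episode above 0.02 m).
It fails at once if the hand points closely at the smaller carabiner (within 25 mm sideways and 70 mm above) (horizontal distance between the grasp point and small_carabiner_mid below 0.025 m and z of the grasp point in the frame of small_carabiner_mid between 0 and 0.07 m).
It fails at once if the hand points closely at the hook that carries the grip trainer (within 25 mm sideways and 65 mm above) (horizontal distance between the grasp point and used_hook_top below 0.025 m and z of the grasp point in the frame of used_hook_top between 0 and 0.065 m).
It also fails if it takes over 48 s, if anything falls off the work surface, if the arm or the gripper's body presses on something with over 40 N, if the wrist force passes 120 N, or if a joint passes its speed limit or range.

## Working session

There is one attempt and no reset: what is moved stays moved. The work goes in short steps, Python scripts to look and compute and a tool call to move; the robot and the scene stay as the last step left them, time stands still between calls to the robot, and variables do not carry over. Pictures are saved under pics/ and viewed, and the job is handed in when it is done.

Besides the shell and the picture viewer there is one more tool, called after ">>>" in YAML: its name, and indented under it one key for each argument. step_arm: Moves the arm, as the interface text tells. Its arguments: {"type":"object","properties":{"moves":{"type":"array"}},"required":["moves"]}

```bash
mkdir -p pics; python3 - <<'E'
from workcell import manip
import cv2
s=manip.read_state(); print({k:s[k] for k in("time_s","ee_pos","tool_rot","width")},manip.grip_point_offset)
for c in("side","top"):
    cv2.imwrite(f"pics/{c}0.png",manip.get_image(c)[:,:,::-1]); print(manip.calibration(c))
    for q in("big_carabiner_mid","small_carabiner_mid","empty_hook_top","used_hook_top","pegboard","empty_hook","used_hook","grip_trainer","tumbler"):
        print(c,q,[(d["point"],round(d["confidence"],2)) for d in manip.place_of(c,q)][:3])
E
```

```text
{'time_s': 0.0, 'ee_pos': array([ 258.50132946, -568.33343629,  207.80297258]), 'tool_rot': array([ 0.89025342,  1.38283162, -0.88873643]), 'width': 85.80562051358353} 18.700000000000003
{'vertical_fov': 43.28550695505089, 'cx': 276.42060023624055, 'cy': 215.02169291079275, 'view': array([[-8.22284793e-01, -5.68977479e-01, -1.05994723e-02,
         4.14311385e+02],
       [-3.68673231e-01,  5.46809346e-01, -7.51717758e-01,
         3.11127686e+02],
       [ 4.33506365e-01, -6.14218339e-01, -6.59399775e-01,
         1.04485372e+03],
       [ 0.00000000e+00,  0.00000000e+00,  0.00000000e+00,
         1.00000000e+00]])}
side big_carabiner_mid [([258.8, 310.5], 0.72)]
side small_carabiner_mid [([356.6, 141.6], 0.55), ([252.3, 239.5], 0.49)]
side empty_hook_top [([356.5, 140.9], 0.49)]
side used_hook_top []
side pegboard [([345.5, 185.6], 0.9)]
side empty_hook [([372.3, 139.0], 0.59), ([356.2, 141.8], 0.27)]
side used_hook [([331.7, 119.1], 0.68)]
side grip_trainer [([322.2, 127.2], 0.95)]
side tumbler [([220.0, 394.9], 0.7)]
{'vertical_fov': 51.17399662255953, 'cx': 279.0061734283397, 'cy': 207.65335365288462, 'view': array([[-6.32611298e-03, -9.99502966e-01,  3.08836713e-02,
        -4.60792866e+01],
       [-9.87160157e-01,  1.31254557e-03, -1.59728209e-01,
         5.40120069e+02],
       [ 1.59608282e-01, -3.14975885e-02, -9.86677809e-01,
         1.23602510e+03],
       [ 0.00000000e+00,  0.00000000e+00,  0.00000000e+00,
         1.00000000e+00]])}
top big_carabiner_mid [([217.4, 241.5], 0.72)]
top small_carabiner_mid [([277.2, 189.5], 0.41)]
top empty_hook_top [([377.4, 228.6], 0.47)]
top used_hook_top [([387.3, 176.0], 0.47)]
top pegboard [([381.8, 216.8], 0.83), ([393.7, 181.6], 0.66), ([398.6, 234.5], 0.21)]
top empty_hook [([402.0, 230.7], 0.68)]
top used_hook [([407.9, 183.4], 0.46)]
top grip_trainer [([376.7, 228.2], 0.74), ([392.9, 182.8], 0.56)]
top tumbler [([147.4, 254.0], 0.68)]
```

View pics/side0.png

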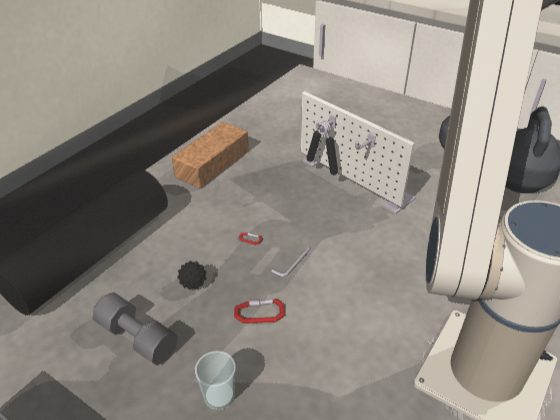

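View pics/top0.png

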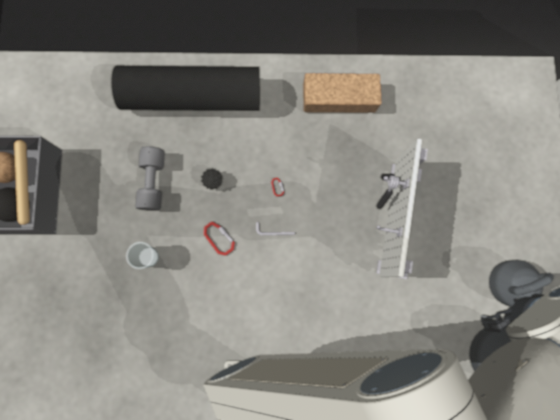

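```bash
cat > h.py <<'E'
import numpy as np
from workcell import manip
def K(c):
    k=manip.calibration(c); f=210/np.tan(np.radians(k["vertical_fov"])/2); return k,f
def ray(c,p):
    k,f=K(c);R=k["view"][:3,:3];t=k["view"][:3,3]
    return -R.T@t, R.T@np.array([(p[0]-k["cx"])/f,(p[1]-k["cy"])/f,1])
def atz(c,p,z):
    o,d=ray(c,p); return o+d*(z-o[2])/d[2]
def proj(c,P):
    k,f=K(c);q=k["view"][:3,:3]@P+k["view"][:3,3]; return q[0]/q[2]*f+k["cx"],q[1]/q[2]*f+k["cy"]
E
python3 - <<'E'
from h import *
for c,p,z,n in [("side",(258.8,310.5),5.5,"big"),("top",(217.4,241.5),5.5,"big"),("side",(252.3,239.5),3.5,"small"),("top",(277.2,189.5),3.5,"small"),
 ("side",(356.5,140.9),210,"empty"),("top",(377.4,228.6),210,"empty"),("top",(387.3,176),210,"used"),("top",(402,230.7),185,"eh"),("side",(372.3,139),185,"eh"),("top",(407.9,183.4),185,"uh"),("side",(331.7,119.1),185,"uh"),("side",(345.5,185.6),0,"peg"),("top",(381.8,216.8),0,"peg"),("top",(147.4,254),0,"tumb"),("side",(220,394.9),0,"tumb")]:
    print(n,c,atz(c,p,z).round(0))
E
```

```text
big side [460. 131.   6.]
big top [445. 134.   6.]
small side [607. -42.   4.]
small top [602. -44.   3.]
empty side [ 468. -295.  210.]
empty top [ 459. -292.  210.]
used top [ 596. -324.  210.]
eh top [ 456. -363.  185.]
eh side [ 455. -360.  185.]
uh top [ 582. -385.  185.]
uh side [ 589. -387.  185.]
peg side [ 522. -370.    0.]
peg top [ 519. -361.    0.]
tumb top [409. 339.   0.]
tumb side [404. 334.   0.]
```

```bash
python3 - <<'E'
from h import *
import cv2
for c in("side","top"):
    im=manip.get_image(c)
    for q in("big_carabiner","empty_hook"):
        for d in manip.silhouettes(c,q)[:2]:
            m=d["mask"]; ys,xs=np.nonzero(m)
            print(c,q,round(d["confidence"],2),xs.min(),xs.max(),ys.min(),ys.max(),cv2.minAreaRect(np.c_[xs,ys].astype(np.float32)))
            if q=="big_carabiner":
                P=np.array([atz(c,p,5.5)[:2] for p in zip(xs,ys)],np.float32)
                print("world rect",cv2.minAreaRect(P))
    im2=im[:,:,::-1].astype(int)
    r=(im2[:,:,2]>im2[:,:,1]+50)&(im2[:,:,2]>im2[:,:,0]+50)
    n,l,st,ce=cv2.connectedComponentsWithStats(r.astype(np.uint8))
    for i in range(1,n):
        if st[i,4]>40:
            ys,xs=np.nonzero(l==i);P=np.array([atz(c,p,5.5)[:2] for p in zip(xs,ys)],np.float32)
            print(c,"red",st[i],ce[i],cv2.minAreaRect(P))
a=manip.get_image("side");b=manip.get_image("top")
tiles=[a[280:340,220:300],a[100:160,330:410],b[210:270,180:260],b[195:255,350:430]]
t=[cv2.resize(x,(400,300),interpolation=cv2.INTER_CUBIC) for x in tiles]
cv2.imwrite("pics/crop.png",np.vstack([np.hstack(t[:2]),np.hstack(t[2:])])[:,:,::-1])
E
```

```text
side big_carabiner 0.97 234 284 299 323 ((258.9151916503906, 311.21832275390625), (22.973966598510742, 50.32393264770508), 87.27368927001953)
world rect ((458.43719482421875, 132.26918029785156), (109.6763687133789, 63.30449676513672), 38.13166427612305)
side empty_hook 0.58 355 374 134 149 ((364.3756103515625, 141.41949462890625), (12.571745872497559, 21.09259605407715), 77.90524291992188)
side red [239 233  23  12  94] [249.04255319 239.15957447] ((614.0321044921875, -40.1666259765625), (57.228755950927734, 32.571800231933594), 15.738616943359375)
side red [234 299  51  24 415] [258.75180723 313.62168675] ((459.22235107421875, 132.1815643310547), (108.89167785644531, 60.957427978515625), 39.13589859008789)
top big_carabiner 0.88 204 235 221 255 ((218.5327911376953, 238.1393280029297), (36.746585845947266, 20.357864379882812), 50.19443130493164)
world rect ((455.23681640625, 130.46543884277344), (109.8818130493164, 59.5332145690918), 39.95862579345703)
top red [271 178  13  18  64] [275.40625 186.625  ] ((610.6786499023438, -41.79205322265625), (57.23967742919922, 29.034772872924805), 16.405620574951172)
top red [204 222  31  33 210] [216.50952381 239.94285714] ((453.4151306152344, 133.0224609375), (107.95951843261719, 56.693912506103516), 43.268802642822266)
```

View pics/crop.png

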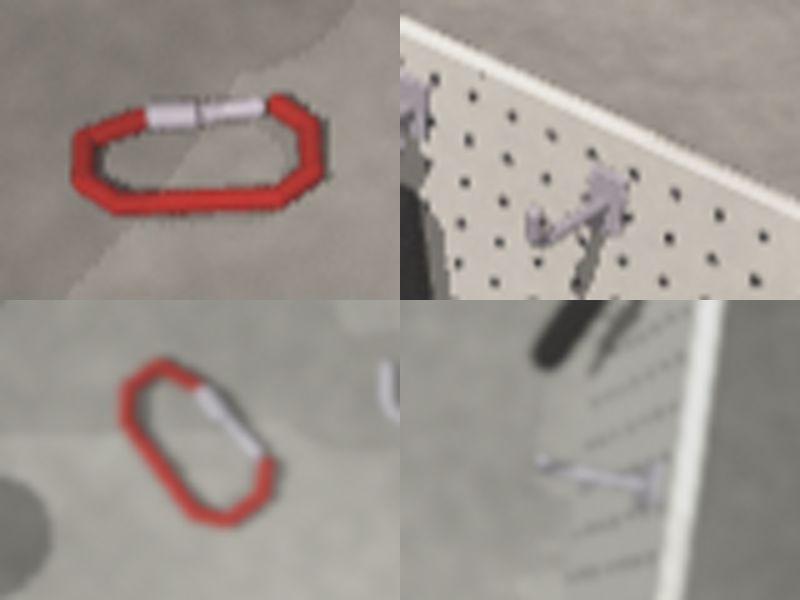

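```bash
cat > d.py <<'E'
from h import *
import sys
from scipy.spatial.transform import Rotation as Ro
s=manip.read_state();R=Ro.from_rotvec(s["tool_rot"]).as_matrix()
print(s["time_s"],s["ee_pos"].round(1),s["qpos"].round(2),s["ft_force"].round(1));print(R.round(3))
for a in sys.argv[1:]:
    print(a,(R.T@(np.array(eval(a))-s["ee_pos"])/1000).round(4))
E
python3 d.py 258,-568,340 457,131,340; python3 -c "
from h import *
print(atz('side',(357,141),210),atz('top',(378,226),210))"
```

```text
1.4 [ 258.8 -568.9  208.6] [-1.16  0.42  1.63 -0.    1.09 -0.02] [-0.6  0.3 -0.5]
[[ 0.     0.91   0.414]
 [-0.     0.414 -0.91 ]
 [-1.    -0.     0.   ]]
258,-568,340 [-0.1314 -0.0003 -0.0011]
457,131,340 [-0.1314  0.4702 -0.5551]
[ 466.78207262 -295.60941153  210.        ] [ 465.63437033 -293.78095275  210.        ]
```

>>> step_arm:
  moves: [-0.03,0,0,0,0,0,1,-0.07,0,0,0,0,0,1,-0.11,0,0,0,0,0,1,-0.132,0,0,0,0,0,1,-0.132,0,0,0,0,0,1]

```text
time_s: 1.9
ee_pos: [259.5, -570.7, 345.1]
tool_rot: [0.885, 1.375, -0.892]
ft_force: [0.5, -0.0, -0.1]
width: 85.0
```

>>> step_arm:
  moves: [0,0.013,-0.015,0,0,0,1,0,0.036,-0.043,0,0,0,1,0,0.062,-0.073,0,0,0,1,0,0.088,-0.104,0,0,0,1,0,0.114,-0.135,0,0,0,1]

```text
time_s: 2.4
ee_pos: [306.4, -396.9, 339.3]
tool_rot: [0.891, 1.383, -0.889]
ft_force: [0.8, 0.4, 0.6]
width: 85.7
```

```bash
python3 d.py 457,131,340
```

```text
2.4 [ 306.4 -396.9  339.3] [-0.94  0.1   1.75  0.    1.29  0.21] [0.8 0.4 0.6]
[[-0.001  0.911  0.413]
 [ 0.002  0.413 -0.911]
 [-1.    -0.    -0.002]]
457,131,340 [-0.      0.3554 -0.4184]
```

>>> step_arm:
  moves: [0,0.026,-0.031,0,0,0,1,0,0.052,-0.061,0,0,0,1,0,0.078,-0.092,0,0,0,1,0,0.104,-0.123,0,0,0,1,0,0.13,-0.153,0,0,0,1]

```text
time_s: 2.9
ee_pos: [361.2, -203.9, 339.6]
tool_rot: [0.89, 1.383, -0.89]
ft_force: [0.2, 0.3, 0.1]
width: 85.7
```

>>> step_arm:
  moves: [0,0.026,-0.031,0,0,0,1,0,0.052,-0.061,0,0,0,1,0,0.078,-0.092,0,0,0,1,0,0.104,-0.123,0,0,0,1,0,0.13,-0.153,0,0,0,1]

```text
time_s: 3.4
ee_pos: [416.1, -10.9, 339.7]
tool_rot: [0.889, 1.382, -0.89]
ft_force: [-0.6, -0.7, 0.8]
width: 85.4
```

```bash
python3 d.py 457,131,340
```

```text
3.4 [416.1 -10.9 339.7] [-0.05 -0.05  1.9  -0.    1.29  1.09] [-0.6 -0.7  0.8]
[[-0.001  0.91   0.414]
 [ 0.     0.414 -0.91 ]
 [-1.    -0.001 -0.001]]
457,131,340 [-0.0003  0.0959 -0.1123]
```

>>> step_arm:
  moves: [0,0.026,-0.031,0,0,0,1,0,0.052,-0.061,0,0,0,1,0,0.074,-0.087,0,0,0,1,0,0.088,-0.103,0,0,0,1,0,0.088,-0.103,0,0,0,1]

```text
time_s: 3.9
ee_pos: [454.0, 119.5, 339.4]
tool_rot: [0.886, 1.384, -0.888]
ft_force: [-0.6, -0.1, 0.2]
width: 85.9
```

```bash
python3 d.py 457,131,340 457,131,44; python3 -c "
from workcell import manip;import cv2
cv2.imwrite('pics/s1.png',manip.get_image('side')[:,:,::-1])"
```

```text
3.9 [454.  119.5 339.4] [0.23 0.05 1.81 0.   1.29 1.37] [-0.6 -0.1  0.2]
[[-0.002  0.909  0.417]
 [ 0.     0.417 -0.909]
 [-1.    -0.002 -0.001]]
457,131,340 [-0.0006  0.0075 -0.0092]
457,131,44 [ 0.2954  0.008  -0.009 ]
```

View pics/s1.png

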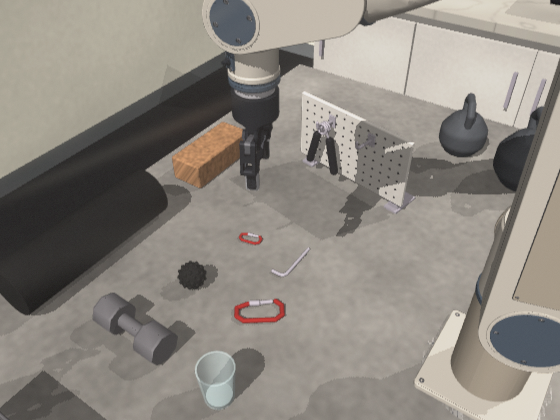

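Everything is where it was, with the carabiner at about (259, 311) and the open gripper hanging freely above it. I'm descending now.

>>> step_arm:
  moves: [0.02,0.004,-0.005,0,0,0,1,0.055,0.008,-0.009,0,0,0,1,0.09,0.008,-0.009,0,0,0,1,0.125,0.008,-0.009,0,0,0,1,0.16,0.008,-0.009,0,0,0,1]

```text
time_s: 4.45
ee_pos: [456.9, 127.6, 179.2]
tool_rot: [0.89, 1.381, -0.891]
ft_force: [-0.5, 0.3, -0.1]
width: 85.5
```

>>> step_arm:
  moves: [0.03,0,0,0,0,0,1,0.06,0,0,0,0,0,1,0.085,0,0,0,0,0,1,0.1,0,0,0,0,0,1,0.1,0,0,0,0,0,1]

```text
time_s: 4.95
ee_pos: [455.4, 127.3, 78.6]
tool_rot: [0.887, 1.384, -0.894]
ft_force: [0.3, -0.9, -0.1]
width: 85.4
```

```bash
python3 d.py 457,131,44; python3 -c "
from workcell import manip;import cv2
cv2.imwrite('pics/s2.png',manip.get_image('side')[:,:,::-1])"
```

```text
4.95 [455.4 127.3  78.6] [ 0.25  0.42  2.04 -0.    0.69  1.39] [ 0.3 -0.9 -0.1]
[[-0.005  0.911  0.413]
 [-0.001  0.413 -0.911]
 [-1.    -0.005 -0.001]]
457,131,44 [ 0.0346  0.0031 -0.0027]
```

View pics/s2.png

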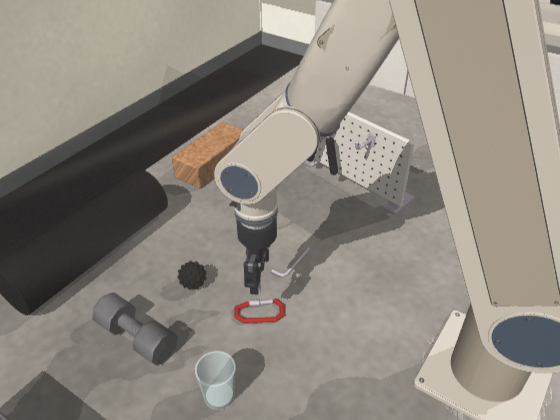

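The fingers' tip is at about (254, 290), right over the carabiner. I'll go down the last 33 mm and hold.

>>> step_arm:
  moves: [0.012,0.001,-0.001,0,0,0,1,0.024,0.003,-0.003,0,0,0,1,0.033,0.003,-0.003,0,0,0,1,0.033,0.003,-0.003,0,0,0,1,0.033,0.003,-0.003,0,0,0,1]

```text
time_s: 5.5
ee_pos: [458.9, 133.0, 47.4]
tool_rot: [0.889, 1.382, -0.89]
ft_force: [-0.1, 0.2, 0.3]
width: 85.4
```

>>> step_arm:
  moves: [0,0,0,0,0,0,1,0,0,0,0,0,0,1,0,0,0,0,0,0,1,0,0,0,0,0,0,1,0,0,0,0,0,0,1]

```text
time_s: 6.0
ee_pos: [459.2, 133.0, 47.8]
tool_rot: [0.889, 1.381, -0.889]
ft_force: [-0.5, 0.1, -0.5]
width: 85.4
```

```bash
python3 d.py 457,131,44; python3 - <<'E'
from h import *
import cv2
for c in("side","top"): cv2.imwrite(f'pics/{c}3.png',manip.get_image(c)[:,:,::-1])
for c in("side","top"): print(c,proj(c,np.array([457,131,5.5])),proj(c,manip.read_state()["ee_pos"]))
E
```

```text
6.0 [459.2 133.   47.8] [0.26 0.48 2.04 0.   0.62 1.4 ] [-0.5  0.1 -0.5]
[[ 0.     0.91   0.414]
 [ 0.     0.414 -0.91 ]
 [-1.     0.     0.   ]]
457,131,44 [ 0.0038 -0.0029  0.0009]
side (np.float64(259.9491777022259), np.float64(310.9908688952595)) (np.float64(257.9548298139567), np.float64(298.6826474348555))
top (np.float64(218.34449320937162), np.float64(237.44878885442)) (np.float64(216.09157368052303), np.float64(235.33466872139496))
```

View pics/side3.png

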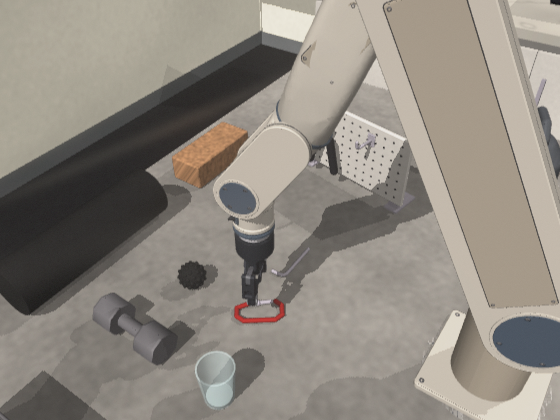

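>>> step_arm:
  moves: [0,0,0,0,0,0,1,0,0,0,0,0,0,1,0,0,0,0,0,0,1,0,0,0,0,0,0,1,0,0,0,0,0,0,1]

```text
time_s: 6.6
ee_pos: [459.1, 133.0, 47.6]
tool_rot: [0.889, 1.381, -0.889]
ft_force: [-0.1, 0.4, -1.2]
width: 85.6
```

>>> step_arm:
  moves: [0,0,0,0,0,0,1,0,0,0,0,0,0,1,0,0,0,0,0,0,1,0,0,0,0,0,0,1,0,0,0,0,0,0,1]

```text
time_s: 7.1
ee_pos: [459.2, 133.0, 47.6]
tool_rot: [0.889, 1.381, -0.889]
ft_force: [0.7, -0.9, -0.3]
width: 85.6
```

>>> step_arm:
  moves: [0,0,0,0,0,0,1,0,0,0,0,0,0,1,0,0,0,0,0,0,1,0,0,0,0,0,0,1,0,0,0,0,0,0,1]

```text
time_s: 7.6
ee_pos: [459.2, 133.0, 47.6]
tool_rot: [0.889, 1.381, -0.889]
ft_force: [0.1, -0.5, -0.5]
width: 85.6
```

The fingertips are at about (251, 303) over the carabiner, held from 5.5 to 7.6 s with nothing touched. Rising now, then on to the hook.

>>> step_arm:
  moves: [-0.02,0,0,0,0,0,1,-0.055,0,0,0,0,0,1,-0.095,0,0,0,0,0,1,-0.135,0,0,0,0,0,1,-0.175,0,0,0,0,0,1]

```text
time_s: 8.1
ee_pos: [458.7, 132.9, 224.2]
tool_rot: [0.889, 1.382, -0.89]
ft_force: [0.6, 0.1, 0.3]
width: 85.4
```

>>> step_arm:
  moves: [-0.04,0,0,0,0,0,1,-0.08,0,0,0,0,0,1,-0.105,0,0,0,0,0,1,-0.12,0,0,0,0,0,1,-0.12,0,0,0,0,0,1]

```text
time_s: 8.6
ee_pos: [460.2, 133.3, 344.9]
tool_rot: [0.892, 1.378, -0.886]
ft_force: [0.5, -0.8, -0.2]
width: 85.4
```

```bash
python3 d.py 466,-294,340
```

```text
8.6 [460.2 133.3 344.9] [ 0.26  0.06  1.79 -0.    1.29  1.4 ] [ 0.5 -0.8 -0.2]
[[ 0.005  0.91   0.414]
 [ 0.001  0.414 -0.91 ]
 [-1.     0.005  0.001]]
466,-294,340 [ 0.0044 -0.1716  0.3914]
```

>>> step_arm:
  moves: [0,-0.008,0.018,0,0,0,1,0,-0.024,0.054,0,0,0,1,0,-0.04,0.091,0,0,0,1,0,-0.056,0.127,0,0,0,1,0,-0.072,0.164,0,0,0,1]

```text
time_s: 9.1
ee_pos: [460.6, -47.4, 341.2]
tool_rot: [0.889, 1.383, -0.89]
ft_force: [0.5, 0.8, 0.9]
width: 85.6
```

>>> step_arm:
  moves: [0,-0.016,0.036,0,0,0,1,0,-0.032,0.073,0,0,0,1,0,-0.048,0.11,0,0,0,1,0,-0.064,0.146,0,0,0,1,0,-0.078,0.178,0,0,0,1]

```text
time_s: 9.6
ee_pos: [463.3, -242.0, 341.0]
tool_rot: [0.89, 1.383, -0.89]
ft_force: [-0.2, 0.9, -0.2]
width: 85.7
```

>>> step_arm:
  moves: [0,-0.01,0.022,0,0,0,1,0,-0.016,0.036,0,0,0,1,0,-0.02,0.046,0,0,0,1,0,-0.02,0.046,0,0,0,1,0,-0.02,0.046,0,0,0,1]

```text
time_s: 10.1
ee_pos: [465.0, -289.7, 342.3]
tool_rot: [0.889, 1.382, -0.889]
ft_force: [-0.2, -0.6, -0.1]
width: 85.2
```

```bash
python3 d.py 466,-294,241; python3 - <<'E'
from h import *
import cv2
for c in("side","top"): cv2.imwrite(f'pics/{c}4.png',manip.get_image(c)[:,:,::-1])
E
```

```text
10.1 [ 465.  -289.7  342.3] [-0.58  0.18  1.66  0.    1.31  0.56] [-0.2 -0.6 -0.1]
[[-0.     0.91   0.414]
 [ 0.001  0.414 -0.91 ]
 [-1.    -0.    -0.001]]
466,-294,241 [ 0.1013 -0.0008  0.0044]
```

View pics/side4.png

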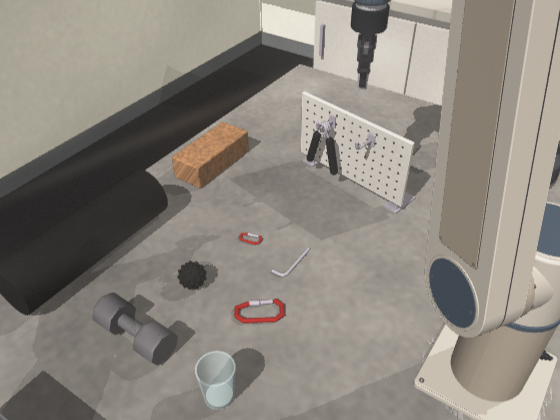

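View pics/top4.png

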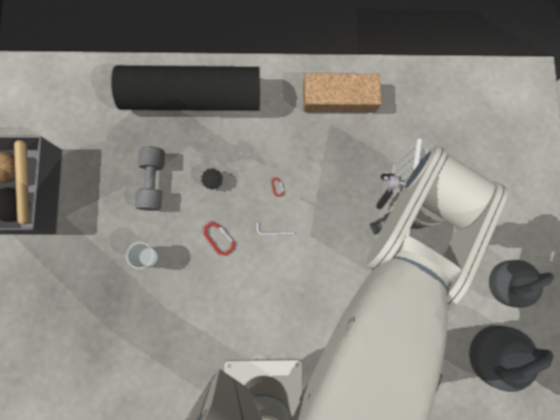

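The hand hangs freely above the hook at about (363, 87) in the side view, and the scene is unchanged. Descending 100 mm.

>>> step_arm:
  moves: [0.012,0,0,0,0,0,1,0.03,0,0.002,0,0,0,1,0.048,-0.001,0.004,0,0,0,1,0.06,-0.001,0.004,0,0,0,1,0.06,-0.001,0.004,0,0,0,1]

```text
time_s: 10.7
ee_pos: [464.7, -293.4, 280.4]
tool_rot: [0.89, 1.386, -0.889]
ft_force: [0.5, 0.1, -0.6]
width: 85.5
```

```bash
python3 d.py 466,-294,241; python3 - <<'E'
from h import *
import cv2
for c in("side","top"): cv2.imwrite(f'pics/{c}5.png',manip.get_image(c)[:,:,::-1])
E
```

```text
10.7 [ 464.7 -293.4  280.4] [-0.58  0.24  1.72  0.    1.19  0.56] [ 0.5  0.1 -0.6]
[[-0.003  0.91   0.414]
 [ 0.002  0.414 -0.91 ]
 [-1.    -0.002 -0.003]]
466,-294,241 [0.0394 0.001  0.0012]
```

View pics/side5.png

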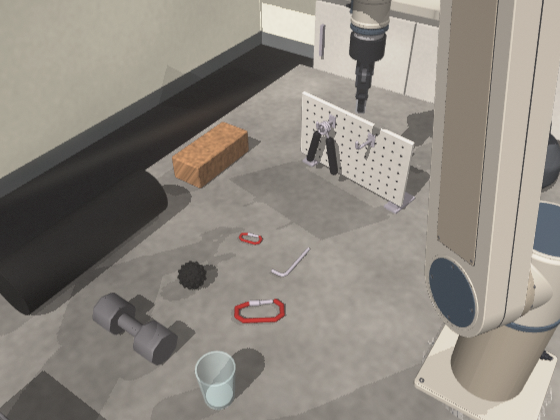

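The fingers' tip is at about (361, 110), directly above the hook tip at (357, 141). I'll go down another 38 mm and hold.

>>> step_arm:
  moves: [0.012,0,0,0,0,0,1,0.024,0,0.001,0,0,0,1,0.036,0.001,0.001,0,0,0,1,0.038,0.001,0.001,0,0,0,1,0.038,0.001,0.001,0,0,0,1]

```text
time_s: 11.3
ee_pos: [466.7, -294.9, 243.8]
tool_rot: [0.89, 1.383, -0.89]
ft_force: [-0.3, -0.9, 0.4]
width: 85.2
```

>>> step_arm:
  moves: [0,0,0,0,0,0,1,0,0,0,0,0,0,1,0,0,0,0,0,0,1,0,0,0,0,0,0,1,0,0,0,0,0,0,1]

```text
time_s: 11.8
ee_pos: [467.1, -295.2, 244.8]
tool_rot: [0.889, 1.381, -0.889]
ft_force: [-0.2, -0.3, 0.8]
width: 85.5
```

```bash
python3 d.py 466,-294,241; python3 - <<'E'
from h import *
import cv2
cv2.imwrite(f'pics/side6.png',cv2.resize(manip.get_image("side")[60:200,280:440,::-1],(640,560),interpolation=cv2.INTER_CUBIC))
E
```

```text
11.8 [ 467.1 -295.2  244.8] [-0.59  0.28  1.76 -0.    1.11  0.56] [-0.2 -0.3  0.8]
[[ 0.     0.91   0.414]
 [-0.     0.414 -0.91 ]
 [-1.     0.     0.   ]]
466,-294,241 [ 0.0038 -0.0006 -0.0015]
```

View pics/side6.png

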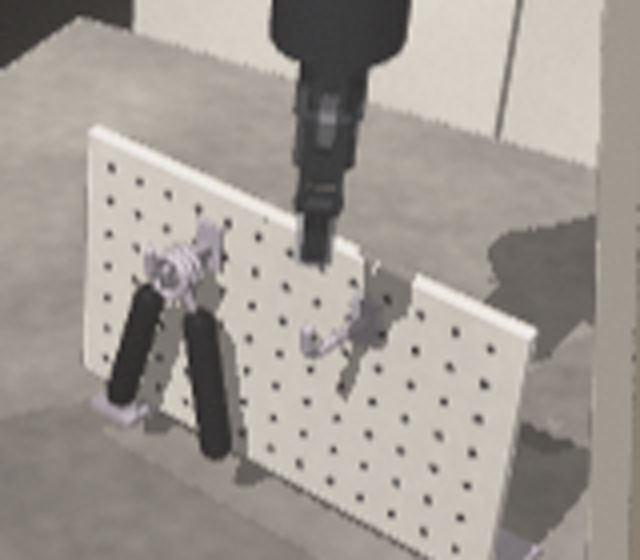

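>>> step_arm:
  moves: [0,0,0,0,0,0,1,0,0,0,0,0,0,1,0,0,0,0,0,0,1,0,0,0,0,0,0,1,0,0,0,0,0,0,1]

```text
time_s: 12.35
ee_pos: [467.1, -295.1, 244.6]
tool_rot: [0.889, 1.381, -0.889]
ft_force: [-0.1, 0.1, 0.3]
width: 85.4
```

>>> step_arm:
  moves: [0,0,0,0,0,0,1,0,0,0,0,0,0,1,0,0,0,0,0,0,1,0,0,0,0,0,0,1,0,0,0,0,0,0,1]

```text
time_s: 12.85
ee_pos: [467.1, -295.1, 244.6]
tool_rot: [0.889, 1.381, -0.889]
ft_force: [0.5, 0.3, -0.6]
width: 85.2
```

>>> step_arm:
  moves: [0,0,0,0,0,0,1,0,0,0,0,0,0,1,0,0,0,0,0,0,1,0,0,0,0,0,0,1,0,0,0,0,0,0,1]

```text
time_s: 13.35
ee_pos: [467.1, -295.1, 244.6]
tool_rot: [0.889, 1.381, -0.889]
ft_force: [0.2, -0.5, 0.5]
width: 85.6
```

The fingertips stand clearly above the hook tip (crop (315, 262) against (312, 335)), held for over 2 s. Now drawing back, up and then away from the board.

>>> step_arm:
  moves: [-0.015,0,0,0,0,0,1,-0.045,0,0,0,0,0,1,-0.08,0,0,0,0,0,1,-0.1,0,0,0,0,0,1,-0.1,0.008,-0.018,0,0,0,1]

```text
time_s: 13.85
ee_pos: [468.5, -277.5, 348.2]
tool_rot: [0.889, 1.374, -0.89]
ft_force: [0.7, 0.1, -0.7]
width: 85.6
```

>>> step_arm:
  moves: [0,0.012,-0.027,0,0,0,1,0,0.028,-0.064,0,0,0,1,0,0.044,-0.1,0,0,0,1,0,0.056,-0.127,0,0,0,1,0,0.06,-0.136,0,0,0,1]

```text
time_s: 14.35
ee_pos: [465.0, -124.6, 344.8]
tool_rot: [0.888, 1.382, -0.887]
ft_force: [0.2, 0.5, 0.7]
width: 85.3
```

>>> step_arm:
  moves: [0,0,0,0,0,0,1,0,0,0,0,0,0,1,0,0,0,0,0,0,1,0,0,0,0,0,0,1,0,0,0,0,0,0,1]

```text
time_s: 14.85
ee_pos: [465.2, -127.5, 344.5]
tool_rot: [0.89, 1.381, -0.89]
ft_force: [1.5, -0.0, -0.3]
width: 85.4
```

```bash
python3 - <<'E'
from h import *
import cv2
im=manip.get_image("side");cv2.imwrite('pics/side7.png',im[:,:,::-1])
s=manip.read_state();print(s["time_s"],s["ee_pos"].round(1),abs(s["joint_velocities"]).max())
a=cv2.imread("pics/side0.png")[:,:,::-1]
d=np.abs(im.astype(int)-a).max(2)
for n,(x0,x1,y0,y1) in dict(big=(230,290,295,328),small=(236,266,230,247),trainer=(300,342,110,180),ball=(175,210,258,292),tumb=(190,240,350,410),db=(90,180,290,365),key=(270,312,246,280)).items(): print(n,(d[y0:y1,x0:x1]>40).sum())
E
```

```text
14.9 [ 465.2 -127.4  344.5] 0.005993114406150649
big 0
small 0
trainer 117
ball 0
tumb 0
db 3
key 0
```

View pics/side7.png

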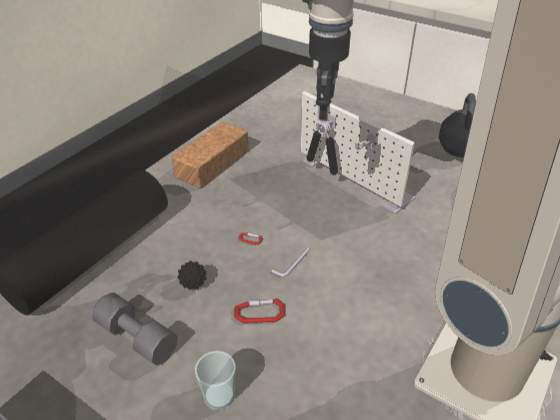

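```bash
python3 -c "
from workcell import manip
print(manip.close_job())"
```

```text
the job is handed in; nothing more can be done
None
```

I pointed at both targets in order, drew the hand back and handed the job in at about 15 s of the 48 s. No verdict is reported, so these are my own measurements:

| Step | Target position (mm) | Grasp point above it | Sideways error | Held |
|---|---|---|---|---|
| Larger carabiner | (457, 131) | about 61 mm | about 3 mm | about 2.1 s |
| Empty hook tip | (466, -294) | about 53 mm | under 2 mm | about 2.0 s |

- **Finish:** the hand ended at rest, over 200 mm from the hook tip.
- **Contact:** force readings never rose above the sensor's noise, about 1.5 N. That is coarser than the 0.5 N limit, so it doesn't prove on its own that nothing was touched.
- **Nothing moved:** comparing start and end pictures from the side camera showed no change at the carabiners, hex key, ball or tumbler, and 3 changed pixels at the dumbbell.
- **Grip trainer:** its area differed by 117 pixels, because the hand stood partly in front of it in the last picture. The parts I could see looked the same as before.
- **Disagreements between measurements:** the networks' two point estimates for the larger carabiner were 15 mm apart, so I used its outline in both views, which agreed within about 4 mm. The side camera also first mistook the hook tip for the smaller carabiner.

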